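# Close the sketch case's tuck tab

### The arm

A 6-joint arm with a two-finger parallel gripper is mounted at the origin on the work surface. World frame = base frame: x ahead of the robot, y to its left, z up, the work surface at z = 0. Lengths are in m, angles in rad, forces in N, time in s.
With the tool pointing down it reaches from about 0.375 to 0.975 m from the base axis. Payload 3.8 kg.
Tool frame: the origin (TCP) lies midway between the tips of the shut fingers; the grasp point (between the pads) lies 19 mm behind it; z points along the fingers, y is the line along which they close (so a half turn about z gives the same grasp; the last joint's range is limited). The gripper opens to 88 mm and grips with 3 to 60 N. Pads are 18 mm wide; open, the fingers measure 123 mm over their backs; the gripper's body (75 mm by 187 mm) begins 45 mm behind the grasp point.
Start: joints at [-1.34, 0.264, 1.604, -0, 1.274, -0.037], TCP at [0.179, -0.651, 0.208] pointing down, gripper open.
Joint ranges: [-2.63, 2.63], [-0.94, 2.18], [0.31, 2.57], [-1.31, 4.45], [0, 2.66], [-2.55, 2.55]. Speed limits (rad/s): [2.57, 2.57, 3.14, 3.14, 3.14, 3.14].

### API

Orientations are given as a unit quaternion [x, y, z, w].
In Python, from cell import env gives the robot as it stands.
- The arm moves only by the tool servo_tool, never from a script. Its argument "moves" is a list of rows, each an object with "gripper": the opening, from 0 (shut) to 1 (fully open); "xyz": the shift along the tool's x, y, z normalised to -1 to 1, where 1 is 0.5 m, a list of three; "twist": the turn about the tool's z normalised to -1 to 1, where 1 is 180 degrees. In form: [{"gripper": gripper, "xyz": [x, y, z], "twist": twist}, ...]. A call has 1 to 8 rows; each row shifts and turns the commanded pose from where the row before left it, along the tool's axes as they then stand; what a row does not reach is not made up. A row lasts 1/10 s, in which the tool goes at most 50 mm and 8.59 degrees, less where a joint would pass 70% of its speed; a pose out of reach is approached as far as the arm can. A call with a number of a shift or a turn outside -1 to 1 is refused whole. A call with a gripper value outside its range is refused whole. The fingers move at their own pace and stop on an object; the grip force is fixed at half the most. Time passes only in rows, so rows that do not move let the fingers close. It gives the time, the measured TCP pose, the force, the opening and the grip force at its end, in the units of the state.
- env.state(): the state, without advancing time (a new reading comes with each control period).
- env.camera(name): name is "side" or "top" or "wrist"; returns the picture (480x640x3 uint8, red, green, blue); there is no depth.
- env.camera_info(name): a dict with "fx", "fy", "cx", "cy" (pixels), "R" (3x3) and "t" (3): a world point X has camera coordinates R X + t. Camera axes: x right, y down, z forward; pixel columns grow to the right and rows downward; lengths in m; the calibration is good to about 2 mm. A picture is of the moment at which its call begins: read the wrist's pose just before it. camera_info takes no time and is no camera call; for the wrist camera it gives the pose at the moment of the call.
- env.close_job(): hands the job in; it is judged then, once.
The state is a dict: "t": time; "q": joint angles; "joint_vel": joint speeds; "joint_efforts": joint torques, N m; "ee_pos": TCP position; "orientation": TCP orientation; "force": force on the tool from outside, world axes, zero at the start; "wrist_torque": the same for the moment, N m; "width": opening from 0.0 (shut) to 1.0 (fully open); "finger_force": force on a finger pad.
Only numpy, scipy, OpenCV 4.12 (cv2) and the standard library are available. Lean on these libraries where they do the work, as an engineer would, in place of code of your own. Each camera call takes 0.05 s, during which the arm holds its last target. There are 200 camera calls.

### The job

Close the blue sketch case with your fingertips only: push the raised yellow tab over until it lies flat on the lid, then push on its red rib so that the tab slides as far as it goes and its edge is tucked beneath the steel lip. Push gently, do not pinch or lift anything, keep the case about where it is, and leave the eraser, the ink jar and the brush jar alone.

Things in the scene. Friction and masses are not known exactly. Their poses are not given: they have to be found in the camera images.
- case: Blue plastic sketch case lying flat on the bench, loose but heavy (about 2.2 kg; it shifts under sideways pushes of some 12 to 20 N). 240 mm (x) by 190 mm (y), lid top 36 mm above the bench. Origin: centre of its underside. Its +x is the direction in which the tab folds over and is tucked; z is up. It may lie at any yaw.
- hinge (a point): Middle of the tab's hinge pin, 39.5 mm above the bench (3.5 mm above the lid). The pin lies along the case's y axis, 35 mm behind the case's centre (case x = -35 mm), in slots: it travels up to 20 mm towards case +x together with the tab.
- tab (a joint): Angle of the yellow tab about its hinge, rad: 0 = folded over, flat along case +x with its underside 1.5 mm above the lid; 1.57 = upright; it starts at 1.65 to 2.0, leaning back over the other half of the lid; limit 2.2. The tab is a rigid plate 80 mm wide (along the pin), 4 mm thick, reaching from 4 to 72 mm from the pin. The hinge is stiff enough (0.025 N m, about 0.4 N at the edge) that the tab stays wherever it is left.
- tuck (a joint): Slide of hinge and tab in the slots towards case +x, m: 0 = fully back, 0.020 = fully home at the stop. Starts at 0 to 0.003. Friction holds it (about 4.5 N to move). With the tab flat, its edge reaches the lip's near edge at 0.006 and lies 14 mm under the lip at 0.020. If the slide is pushed forward past 0.006 before the tab is flat, the tab comes down on top of the lip instead of in front of it.
- rib (a point): Middle of the hinge-side face of the red rib that stands on the tab's outer face (the upper face when flat, the rear face when open). The rib is 60 mm wide (along the pin), 8 mm thick, stands 15 mm proud of the tab; this face is 30 mm from the pin. With the tab flat the rib's top is 56.5 mm and the tab's upper face 41.5 mm above the bench; pushing this face towards case +x tucks the tab.
- edge (a point): Middle of the tab's free edge, 72 mm from the pin, half-way through its thickness.
- lip (a point): Middle of the lower near edge of the fixed steel lip, at case x = 43 mm, 45 mm above the bench (9 mm above the lid). The lip is a plate 20 mm (case x) by 110 mm (case y), 4 mm thick, its top 49 mm above the bench, on a foot at either end; the gap between the feet is 90 mm wide, and the tab passes through it with 3.5 mm of room above.
- eraser: White eraser, 45 x 22 x 13 mm, lying loose on the case's lid beyond and beside the lip. Origin: centre of its underside. Bystander.
- ink: Ink jar, 44 mm across, 65 mm tall, standing on the bench beside the case. Origin: centre of its underside. Bystander.
- brushjar: Blue ceramic jar of brushes, 68 mm across, 95 mm tall, the brushes reaching 135 mm, standing on the bench beside the case. Origin: centre of its underside. Bystander.

How it is judged:
On the way:
1. the tab lies flat on the lid in front of the lip (value of joint tab below 0.1 rad and value of joint tuck below 0.009 m), for 0.05 s.
At the end, for the whole second after the job is handed in: The tab is flat (within 0.07 rad), slid home so that its edge lies at least 9 mm beneath the lip (slide beyond 15 of 20 mm); the case is flat, at rest and within 40 mm of where it began, and the bystanders within 45 mm of where they began (they may ride with the case) (value of joint tab below 0.07 rad and value of joint tuck above 0.015 m and distance of case from where it was at the start of the episode below 0.04 m and angle between case's own z axis and vertical below 0.05 rad and linear speed of case below 0.01 m/s and not (distance of eraser from where it was at the start of the episode above 0.045 m) and not (distance of ink from where it was at the start of the episode above 0.045 m) and not (distance of brushjar from where it was at the start of the episode above 0.045 m)); the robot touches nothing.
It fails at once if the case is lifted or tilted (height (world z) of case above 0.01 m or angle between case's own z axis and vertical above 0.08 rad).
It fails at once if the case is shoved more than 40 mm (distance of case from where it was at the start of the episode above 0.04 m).
It fails at once if the case or its tab is pinched or pushed hard (over 35 N) (contact force between the fingers and case above 35 N).
It fails at once if a bystander is touched by the fingers (contact force between the fingers and eraser above 0.5 N or contact force between the fingers and ink above 0.5 N or contact force between the fingers and brushjar above 0.5 N).
It fails at once if a bystander is moved away or tipped (distance of any of eraser, ink, brushjar from where it was at the start of the episode above 0.045 m or angle between any of eraser, ink, brushjar's own z axis and vertical above 0.3 rad).
It also fails if it takes over 48 s, if anything falls off the work surface, if the arm or the gripper's body presses on something with over 40 N, if the wrist force passes 120 N, or if a joint passes its speed limit or range.

## Working session

There is one attempt and no reset: what is moved stays moved. The work goes in short steps, Python scripts to look and compute and a tool call to move; the robot and the scene stay as the last step left them, time stands still between calls to the robot, and variables do not carry over. Pictures are saved under pics/ and viewed, at most 10 in all, crops included, and the job is handed in when it is done.

Besides the shell and the picture viewer there is one more tool, called after "Call:" as name([rows], argument=value, ...), one row to a line, values as JSON. servo_tool: Moves the arm, as the interface text tells. Its arguments: {"type":"object","properties":{"moves":{"type":"array"}},"required":["moves"]}

```bash
mkdir -p pics
cat > h.py <<'E'
from cell import env
import numpy as np, cv2
def snap(n,f):
    im=env.camera(n); cv2.imwrite('pics/'+f,im[:,:,::-1]); return im
def back(n,u,v,z,info=None):
    c=info or env.camera_info(n); R=np.array(c['R']);t=np.array(c['t'])
    d=R.T@np.array([(u-c['cx'])/c['fx'],(v-c['cy'])/c['fy'],1]); o=-R.T@t
    return o+d*(z-o[2])/d[2]
def proj(n,X):
    c=env.camera_info(n); p=np.array(c['R'])@np.array(X)+np.array(c['t'])
    return c['fx']*p[0]/p[2]+c['cx'],c['fy']*p[1]/p[2]+c['cy']
E
python3 - <<'E'
from h import *
snap('top','top1.png');snap('side','side1.png')
s=env.state();print(s['t'],s['ee_pos'],s['orientation'],s['width'])
for n in('top','side'):
    c=env.camera_info(n);print(n,c['fx'],-np.array(c['R']).T@np.array(c['t']),np.round(c['R'],2).tolist())
E
```

```text
0.1 [ 0.17846228 -0.65026165  0.20723134] [ 9.91047269e-01  1.33507781e-01 -9.33771152e-05 -9.86810760e-04] 0.9971918407760273
top 549.7478636631766 [0.47355411 0.02191211 0.7664581 ] [[0.0, -1.0, -0.03], [-0.98, 0.0, -0.19], [0.19, 0.03, -0.98]]
side 598.4673108671999 [ 0.2838181  -0.29751209  0.57879975] [[0.73, -0.69, 0.02], [-0.5, -0.54, -0.67], [0.47, 0.48, -0.74]]
```

View pics/top1.png

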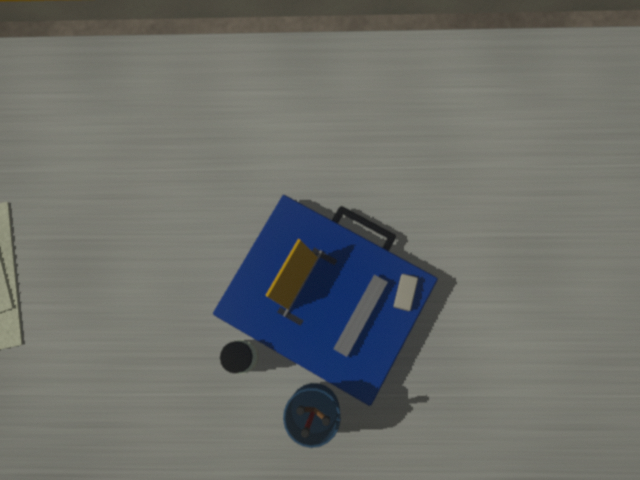

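View pics/side1.png

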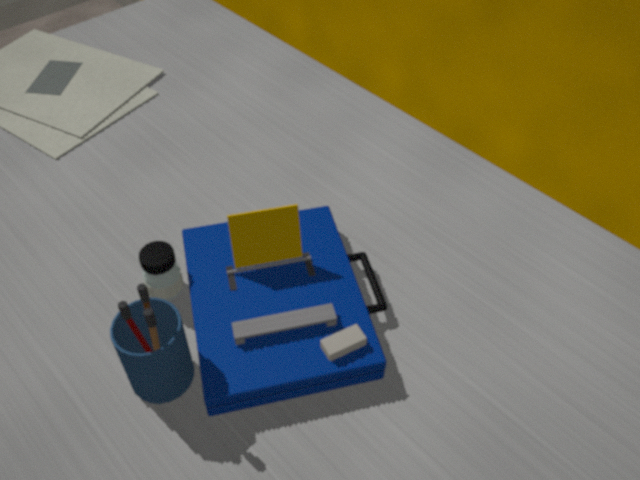

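The top view shows the lid's corners at (284,195), (437,280), (372,404) and (214,314). The hinge pin runs from (321,252) to (286,313), the tab's top edge from (299,240) to (267,295), and the lip to the right of it from (380,278) to (342,352). The eraser is at (405,292). The ink jar (236,357) and the brush jar (312,415) stand on the low-x side.

Run:
```python
from h import *
P=np.array([back('top',u,v,.036) for u,v in[(284,195),(437,280),(372,404),(214,314)]])
c=P.mean(0);ex=(P[1]+P[2]-P[0]-P[3]);ey=(P[0]+P[1]-P[2]-P[3])
print(P.round(4),c,np.linalg.norm(ex)/2,np.linalg.norm(ey)/2,np.degrees(np.arctan2(ex[1],ex[0])),np.degrees(np.arctan2(ey[1],ey[0]))-90)
hp=[back('top',*p,.0395) for p in[(321,252),(286,313)]];print('hinge',np.mean(hp,0))
yaw=np.arctan2(ex[1],ex[0]);X=np.array([np.cos(yaw),np.sin(yaw),0]);Y=np.array([-X[1],X[0],0]);
def W(x,y,z):return np.array([c[0],c[1],0])+X*x+Y*y+[0,0,z]
for cam in('top','side'):
  print(cam,'hinge',proj(cam,W(-.035,0,.0395)),'lip',proj(cam,W(.043,0,.045)))
  for a in(1.6,1.7,1.8,1.9,2.0):
    print(a,[np.round(proj(cam,W(-.035+.072*np.cos(a),s*.04,.0395+.072*np.sin(a)))) for s in(1,-1)])
for n,u,v,z in[('ink',236,357,.065),('brush',312,415,.095),('eraser',405,292,.049)]:
  w=back('top',u,v,z)-c;print(n,w@X,w@Y)
q=env.state()['orientation'];from scipy.spatial.transform import Rotation as Ro
R=Ro.from_quat(q).as_matrix();print(R.round(3))
```

```text
[[ 0.678   0.0863  0.036 ]
 [ 0.5599 -0.1184  0.036 ]
 [ 0.4009 -0.0296  0.036 ]
 [ 0.5152  0.1776  0.036 ]] [0.53848806 0.02897328 0.036     ] 0.23642927348355977 0.18435510973934569 -119.4239031142557 -119.23441469660762
hinge [0.55688956 0.05841227 0.0395    ]
top hinge (np.float64(302.87225559958307), np.float64(283.1216893423522)) lip (np.float64(354.6274818459956), np.float64(311.8735538599321))
1.6 [array([315., 247.]), array([282., 305.])]
1.7 [array([310., 244.]), array([276., 302.])]
1.8 [array([305., 242.]), array([271., 299.])]
1.9 [array([300., 239.]), array([267., 296.])]
2.0 [array([295., 237.]), array([262., 294.])]
side hinge (np.float64(268.027261778323), np.float64(266.37641059902853)) lip (np.float64(281.4621959298371), np.float64(317.5510879843562))
1.6 [array([301., 216.]), array([228., 228.])]
1.7 [array([299., 212.]), array([227., 224.])]
1.8 [array([298., 209.]), array([226., 220.])]
1.9 [array([297., 206.]), array([225., 217.])]
2.0 [array([295., 203.]), array([225., 215.])]
ink -0.05956778432203414 -0.12383155852917269
brush 0.056974103004189904 -0.13372691324730637
eraser 0.08755935657363254 0.05430123578790706
[[ 0.964  0.265 -0.   ]
 [ 0.265 -0.964  0.002]
 [ 0.    -0.002 -1.   ]]
```

Call:
servo_tool([
  {"gripper": 0, "xyz": [0, 0, 0], "twist": -0.0475},
  {"gripper": 0, "xyz": [0, 0, 0], "twist": -0.0475},
  {"gripper": 0, "xyz": [0, 0, 0], "twist": -0.0475},
  {"gripper": 0, "xyz": [0, 0, 0], "twist": -0.0475},
  {"gripper": 0, "xyz": [0, 0, 0], "twist": -0.0475},
  {"gripper": 0, "xyz": [0, 0, 0], "twist": -0.0135},
])

```text
t: 0.7
ee_pos: [0.1785, -0.6505, 0.2076]
orientation: [0.863, 0.506, 0.0, -0.001]
force: [0.5, -0.0, 0.3]
width: 0.48
finger_force: 0.0
```

```bash
cat >> h.py <<'E'
yaw=np.radians(-119.35);C=np.array([.5385,.029,0]);EX=np.array([np.cos(yaw),np.sin(yaw),0]);EY=np.array([-EX[1],EX[0],0])
from scipy.spatial.transform import Rotation as Ro
def where():
    s=env.state();p=np.array(s['ee_pos']);d=p-C;R=Ro.from_quat(s['orientation']).as_matrix();f=np.array(s['force'])
    print('t%.2f case xyz mm'%s['t'],np.round(1e3*np.array([d@EX,d@EY,p[2]]),1),'F',np.round([f@EX,f@EY,f[2]],1),'w%.2f'%s['width'],'toolyaw',np.degrees(np.arctan2(R[1,0],R[0,0])).round(2))
    return R,p
E
python3 - <<'E'
from h import *
R,p=where(); T=C+EX*-.095+EY*.008+[0,0,.207]
print(R.T@(T-p)/.5)
E
```

```text
t0.70 case xyz mm [768.8  19.2 207.6] F [-0.2  0.4  0.3] w0.48 toolyaw 60.76
[ 1.7275418  -0.01926765  0.00290751]
```

Call:
servo_tool([
  {"gripper": 0, "xyz": [0.095, 0, 0], "twist": 0},
  {"gripper": 0, "xyz": [0.095, 0, 0], "twist": 0},
  {"gripper": 0, "xyz": [0.095, 0, 0], "twist": 0},
  {"gripper": 0, "xyz": [0.095, 0, 0], "twist": 0},
  {"gripper": 0, "xyz": [0.095, 0, 0], "twist": 0},
  {"gripper": 0, "xyz": [0.095, 0, 0], "twist": 0},
  {"gripper": 0, "xyz": [0.095, 0, 0], "twist": 0},
  {"gripper": 0, "xyz": [0.095, 0, 0], "twist": 0},
])

```text
t: 1.5
ee_pos: [0.3659, -0.3182, 0.2081]
orientation: [0.864, 0.504, 0.0, -0.0]
force: [0.4, -0.7, 0.4]
width: 0.004
finger_force: 0.0
```

Call:
servo_tool([
  {"gripper": 0, "xyz": [0.095, 0, 0], "twist": 0},
  {"gripper": 0, "xyz": [0.095, 0, 0], "twist": 0},
  {"gripper": 0, "xyz": [0.095, 0, 0], "twist": 0},
  {"gripper": 0, "xyz": [0.095, 0, 0], "twist": 0},
  {"gripper": 0, "xyz": [0.095, 0, 0], "twist": 0},
  {"gripper": 0, "xyz": [0.095, 0, 0], "twist": 0},
  {"gripper": 0, "xyz": [0.095, 0, 0], "twist": 0},
  {"gripper": 0, "xyz": [0.095, 0, 0], "twist": 0},
])

```text
t: 2.3
ee_pos: [0.5529, 0.0126, 0.2081]
orientation: [0.864, 0.504, -0.0, -0.0]
force: [1.3, -0.4, 0.4]
width: 0.005
finger_force: 0.0
```

Run:
```python
from h import *
R,p=where(); T=C+EX*-.100+EY*.008+[0,0,.207]
print(R.T@(T-p)/.5)
```

```text
t2.30 case xyz mm [  7.2  20.6 208.1] F [-0.3  1.3  0.4] w0.00 toolyaw 60.54
[ 0.21436981 -0.02553576  0.00205606]
```

Call:
servo_tool([
  {"gripper": 0, "xyz": [0.08, -0.01, 0], "twist": 0},
  {"gripper": 0, "xyz": [0.08, -0.015, 0], "twist": 0},
  {"gripper": 0, "xyz": [0.054, 0, 0], "twist": 0},
  {"gripper": 0, "xyz": [0, 0, 0.08], "twist": 0},
  {"gripper": 0, "xyz": [0, 0, 0.08], "twist": 0},
  {"gripper": 0, "xyz": [0, 0, 0.07], "twist": 0},
  {"gripper": 0, "xyz": [0, 0, 0], "twist": 0},
])

```text
t: 3.0
ee_pos: [0.5887, 0.1093, 0.0868]
orientation: [0.864, 0.504, -0.006, -0.002]
force: [-0.3, 0.0, 0.5]
width: 0.002
finger_force: 0.0
```

Run:
```python
from h import *
where();snap('side','s2.png')
```

```text
t3.00 case xyz mm [-94.6   4.4  86.8] F [ 0.1 -0.3  0.5] w0.00 toolyaw 60.55
```

View pics/s2.png

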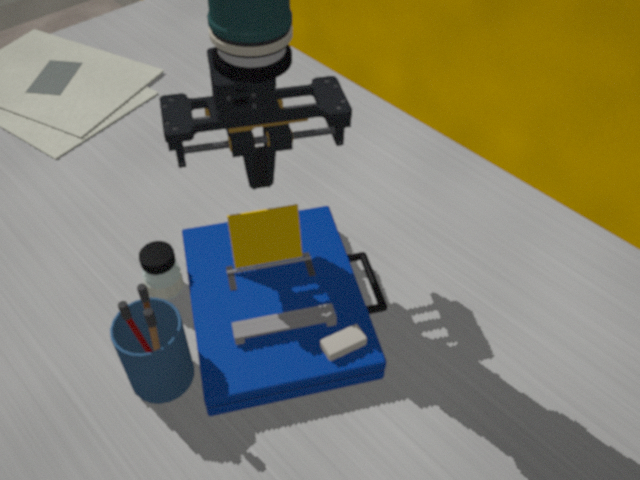

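The picture shows the finger tips at about (262,187), clear above the tab's top edge at (265,210). That looks higher than z = 87 mm, so I'll check the projection.

Run:
```python
from h import *
R,p=where();print(proj('side',p),[proj('side',p+[0,0,h]) for h in(.02,.05)])
```

```text
t3.05 case xyz mm [-96.1   6.4  90.1] F [ 0. -1. -0.] w0.01 toolyaw 60.53
(np.float64(261.64410804247086), np.float64(198.73109024607444)) [(np.float64(260.7569364242105), np.float64(186.1529801044636)), (np.float64(259.35225666067305), np.float64(166.2377614299627))]
```

Run:
```python
from h import *
a=env.camera('side');b=env.camera('top');R,p=where()
for n,im in(('side',a),('top',b)):
    for h in (0,):
        u,v=proj(n,p); cv2.circle(im,(int(u),int(v)),1,(0,255,0),-1); print(n,u,v)
A=cv2.resize(a[120:300,170:370],None,fx=3,fy=3,interpolation=cv2.INTER_CUBIC)
cv2.imwrite('pics/s3.png',A[:,:,::-1])
```

```text
t3.15 case xyz mm [-98.5   9.7  94.7] F [-0.4 -0.2  0.3] w0.00 toolyaw 60.52
side 263.8676979864101 194.10997394569645
top 260.2378700630357 246.58190609309344
```

View pics/s3.png

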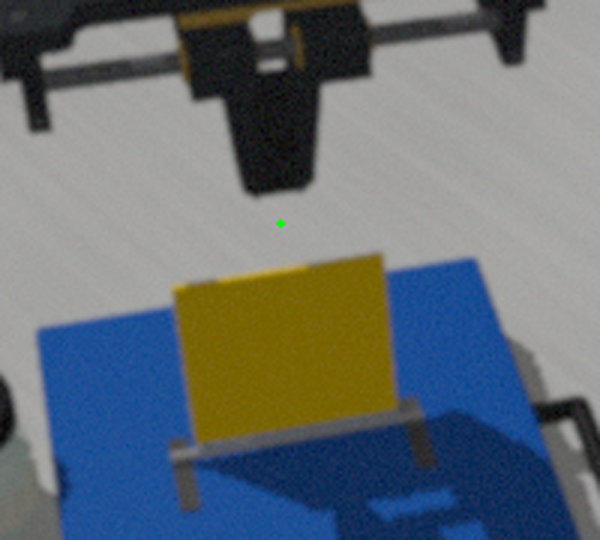

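The tips are at about (263,183), 11 px above where the reported pose projects, and the reported pose is still drifting. I'll let the arm settle and measure again.

Call:
servo_tool([
  {"gripper": 0, "xyz": [0, 0, 0], "twist": 0},
  {"gripper": 0, "xyz": [0, 0, 0], "twist": 0},
  {"gripper": 0, "xyz": [0, 0, 0], "twist": 0},
  {"gripper": 0, "xyz": [0, 0, 0], "twist": 0},
  {"gripper": 0, "xyz": [0, 0, 0], "twist": 0},
])

```text
t: 3.65
ee_pos: [0.5945, 0.11, 0.0938]
orientation: [0.864, 0.504, 0.0, 0.0]
force: [-0.6, -0.6, 0.7]
width: 0.009
finger_force: 0.0
```

Run:
```python
from h import *
where();a=env.camera('side');R,p=where();b=env.camera('top');R,p=where()
for n,im in(('side',a),('top',b)):
    u,v=proj(n,p); im[int(v),int(u)]=(0,255,0); print(n,u,v)
A=cv2.resize(a[150:220,200:330],None,fx=6,fy=6,interpolation=cv2.INTER_NEAREST)
u,v=map(int,proj('top',p));B=cv2.resize(b[v-50:v+20,u-65:u+65],None,fx=5,fy=5)
B=cv2.resize(b[200:260,200:330],None,fx=6,fy=4)[:180]
cv2.imwrite('pics/s4.png',A[:,:,::-1])
```

```text
t3.65 case xyz mm [-98.1   9.1  93.8] F [ 0.8 -0.2  0.7] w0.01 toolyaw 60.52
t3.70 case xyz mm [-98.    9.1  93.7] F [-0.4 -0.2  0.7] w0.01 toolyaw 60.52
t3.75 case xyz mm [-97.9   9.   93.5] F [-0.4  0.7  0.3] w0.00 toolyaw 60.52
side 263.3650307987133 195.235293150041
top 260.40072287957196 247.46049805520883
```

View pics/s4.png

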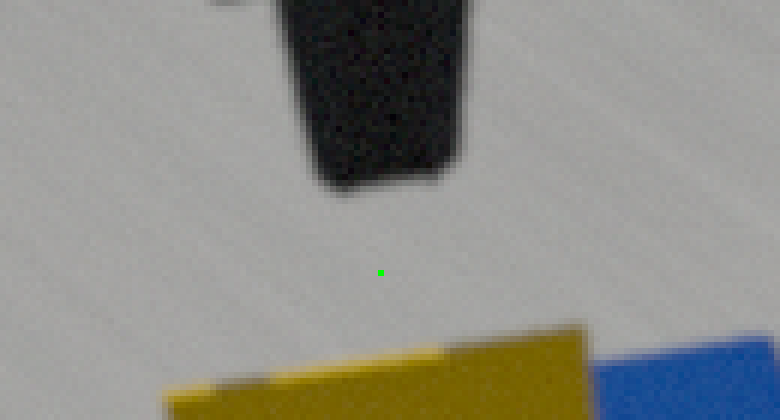

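The settled tip is at about (264,180) against a prediction of (263,195), so the reported pose may be about 20 mm off. I'll check it with the wrist camera.

Run:
```python
from h import *
R,p=where();im=env.camera('wrist').copy()
def W(x,y,z):return C+EX*x+EY*y+[0,0,z]
a=1.88
pts={'tcp':p,'lipL':W(.043,.055,.049),'lipR':W(.043,-.055,.049),'eL':W(-.035+.072*np.cos(a),.04,.0395+.072*np.sin(a)),'eR':W(-.035+.072*np.cos(a),-.04,.0395+.072*np.sin(a)),'c1':W(-.12,.095,.036),'c2':W(-.12,-.095,.036),'c3':W(.12,.095,.036),'c4':W(.12,-.095,.036)}
for k,X in pts.items():
    u,v=proj('wrist',X);print(k,round(u),round(v));cv2.circle(im,(int(u),int(v)),3,(0,255,0),1)
cv2.imwrite('pics/w1.png',im[:,:,::-1])
c=env.camera_info('wrist');print(-np.array(c['R']).T@np.array(c['t'])-p)
```

```text
t3.75 case xyz mm [-97.9   9.   93.5] F [-0.4  0.7  0.3] w0.00 toolyaw 60.52
tcp 313 278
lipL 386 459
lipR 213 460
eL 384 378
eR 201 378
c1 466 203
c2 128 204
c3 434 533
c4 169 534
[0.03463799 0.06000487 0.17570425]
```

View pics/w1.png

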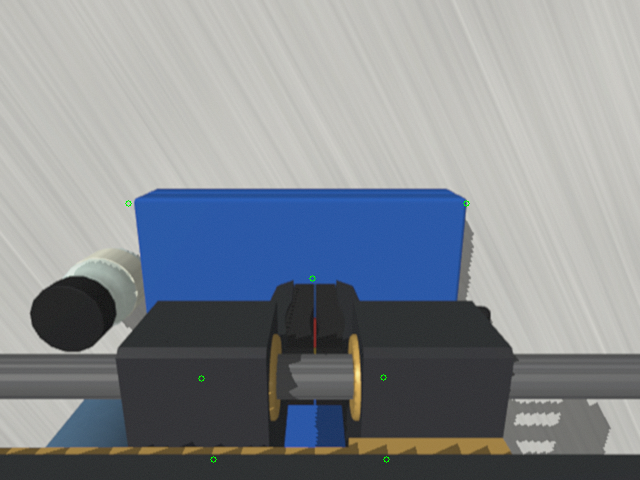

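The wrist view also shows the visible tips about 20 mm short of the reported TCP. I'll settle it with a gentle touch on the free lid behind the tab.

Call:
servo_tool([
  {"gripper": 0, "xyz": [0, 0, 0.03], "twist": 0},
  {"gripper": 0, "xyz": [0, 0, 0.03], "twist": 0},
  {"gripper": 0, "xyz": [0, 0, 0.02], "twist": 0},
  {"gripper": 0, "xyz": [0, 0, 0.01], "twist": 0},
  {"gripper": 0, "xyz": [0, 0, 0], "twist": 0},
  {"gripper": 0, "xyz": [0, 0, 0], "twist": 0},
])

```text
t: 4.4
ee_pos: [0.5944, 0.11, 0.0482]
orientation: [0.864, 0.504, -0.0, -0.0]
force: [0.4, 0.1, 0.2]
width: 0.003
finger_force: 0.0
```

Call:
servo_tool([
  {"gripper": 0, "xyz": [0, 0, 0.004], "twist": 0},
  {"gripper": 0, "xyz": [0, 0, 0.004], "twist": 0},
  {"gripper": 0, "xyz": [0, 0, 0], "twist": 0},
])

```text
t: 4.7
ee_pos: [0.5944, 0.11, 0.0445]
orientation: [0.864, 0.504, 0.0, 0.0]
force: [0.5, -0.9, 0.0]
width: 0.006
finger_force: 0.0
```

Call:
servo_tool([
  {"gripper": 0, "xyz": [0, 0, 0.004], "twist": 0},
  {"gripper": 0, "xyz": [0, 0, 0.004], "twist": 0},
  {"gripper": 0, "xyz": [0, 0, 0], "twist": 0},
])

```text
t: 5.0
ee_pos: [0.594, 0.1099, 0.0401]
orientation: [0.864, 0.504, -0.0, -0.0]
force: [-0.1, -1.2, 1.0]
width: 0.004
finger_force: 0.0
```

Call:
servo_tool([
  {"gripper": 0, "xyz": [0, 0, 0.004], "twist": 0},
  {"gripper": 0, "xyz": [0, 0, 0], "twist": 0},
])

```text
t: 5.2
ee_pos: [0.5941, 0.11, 0.0381]
orientation: [0.864, 0.504, -0.0, -0.0]
force: [-0.6, -0.6, -0.4]
width: 0.008
finger_force: 0.0
```

Call:
servo_tool([
  {"gripper": 0, "xyz": [0, 0, 0.004], "twist": 0},
  {"gripper": 0, "xyz": [0, 0, 0], "twist": 0},
])

```text
t: 5.4
ee_pos: [0.5941, 0.11, 0.0361]
orientation: [0.864, 0.504, -0.0, -0.0]
force: [0.5, 0.4, 0.3]
width: 0.003
finger_force: 0.0
```

Call:
servo_tool([
  {"gripper": 0, "xyz": [0, 0, 0.004], "twist": 0},
  {"gripper": 0, "xyz": [0, 0, 0], "twist": 0},
])

```text
t: 5.6
ee_pos: [0.5941, 0.11, 0.0341]
orientation: [0.864, 0.504, -0.0, -0.0]
force: [0.4, 0.6, 0.5]
width: 0.002
finger_force: 0.0
```

Call:
servo_tool([
  {"gripper": 0, "xyz": [0, 0, 0.004], "twist": 0},
  {"gripper": 0, "xyz": [0, 0, 0], "twist": 0},
])

```text
t: 5.8
ee_pos: [0.5941, 0.11, 0.0321]
orientation: [0.864, 0.504, -0.0, -0.0]
force: [-0.2, 0.2, -0.6]
width: 0.003
finger_force: 0.0
```

Run:
```python
from h import *
where();a=env.camera('side');R,p=where()
u,v=proj('side',p);print(u,v);cv2.circle(a,(int(u),int(v)),2,(0,255,0),-1)
cv2.imwrite('pics/s5.png',cv2.resize(a[130:330,140:400],None,fx=3,fy=3)[:,:,::-1])
```

```text
t5.80 case xyz mm [-97.8   8.8  32.1] F [-0.1 -0.3 -0.6] w0.00 toolyaw 60.52
t5.85 case xyz mm [-97.9   8.8  32.2] F [-0.4 -0.4 -0.8] w0.01 toolyaw 60.52
265.6561118574779 231.03210276217334
```

View pics/s5.png

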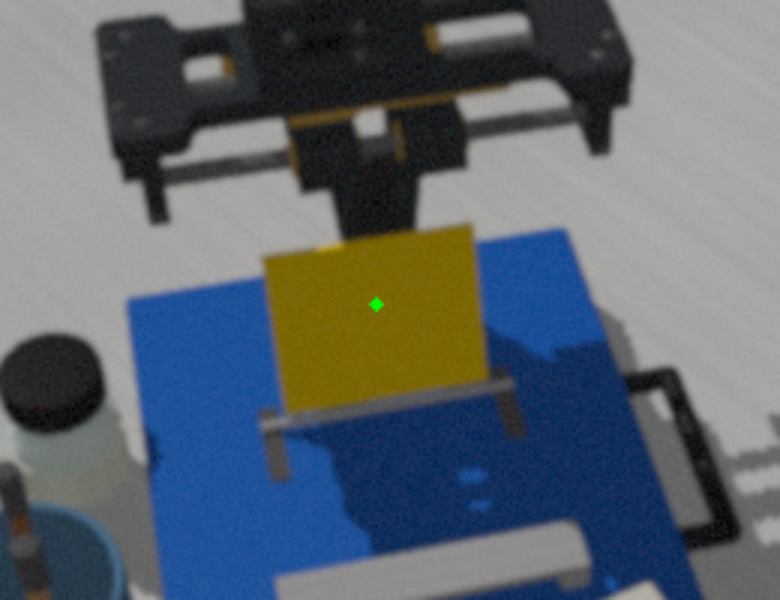

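The tip is hidden behind the tab, with the case undisturbed and no contact yet at a reported z of 32 mm. So the tips do end short of the reported TCP, and I'll keep feeling downwards.

Call:
servo_tool([
  {"gripper": 0, "xyz": [0, 0, 0.006], "twist": 0},
  {"gripper": 0, "xyz": [0, 0, 0.004], "twist": 0},
  {"gripper": 0, "xyz": [0, 0, 0], "twist": 0},
])

```text
t: 6.15
ee_pos: [0.5939, 0.1099, 0.0269]
orientation: [0.864, 0.504, -0.0, -0.0]
force: [-0.3, 0.3, -0.2]
width: 0.008
finger_force: 0.0
```

Call:
servo_tool([
  {"gripper": 0, "xyz": [0, 0, 0.004], "twist": 0},
  {"gripper": 0, "xyz": [0, 0, 0.004], "twist": 0},
  {"gripper": 0, "xyz": [0, 0, 0], "twist": 0},
])

```text
t: 6.45
ee_pos: [0.5941, 0.1099, 0.023]
orientation: [0.864, 0.504, -0.0, -0.0]
force: [0.1, -0.5, 0.1]
width: 0.004
finger_force: 0.0
```

Call:
servo_tool([
  {"gripper": 0, "xyz": [0, 0, 0.004], "twist": 0},
  {"gripper": 0, "xyz": [0, 0, 0], "twist": 0},
])

```text
t: 6.65
ee_pos: [0.5942, 0.11, 0.0211]
orientation: [0.864, 0.504, -0.0, -0.0]
force: [0.2, 0.5, 0.8]
width: 0.007
finger_force: 0.0
```

Call:
servo_tool([
  {"gripper": 0, "xyz": [0, 0, 0.003], "twist": 0},
  {"gripper": 0, "xyz": [0, 0, 0], "twist": 0},
])

```text
t: 6.85
ee_pos: [0.5942, 0.11, 0.0197]
orientation: [0.864, 0.504, -0.0, -0.0]
force: [-0.1, 0.0, 0.4]
width: 0.005
finger_force: 0.0
```

Call:
servo_tool([
  {"gripper": 0, "xyz": [0, 0, 0.003], "twist": 0},
  {"gripper": 0, "xyz": [0, 0, 0], "twist": 0},
])

```text
t: 7.05
ee_pos: [0.5942, 0.11, 0.0182]
orientation: [0.864, 0.504, -0.0, -0.0]
force: [0.4, -0.4, 0.3]
width: 0.006
finger_force: 0.0
```

Call:
servo_tool([
  {"gripper": 0, "xyz": [0, 0, 0.003], "twist": 0},
  {"gripper": 0, "xyz": [0, 0, 0], "twist": 0},
])

```text
t: 7.25
ee_pos: [0.5941, 0.11, 0.0167]
orientation: [0.864, 0.504, -0.0, -0.0]
force: [0.2, -0.7, 0.7]
width: 0.006
finger_force: 0.0
```

Call:
servo_tool([
  {"gripper": 0, "xyz": [0, 0, 0.003], "twist": 0},
  {"gripper": 0, "xyz": [0, 0, 0], "twist": 0},
])

```text
t: 7.45
ee_pos: [0.5942, 0.11, 0.0152]
orientation: [0.864, 0.504, -0.0, -0.0]
force: [0.3, -0.1, -0.5]
width: 0.004
finger_force: 0.0
```

Call:
servo_tool([
  {"gripper": 0, "xyz": [0, 0, 0.003], "twist": 0},
  {"gripper": 0, "xyz": [0, 0, 0], "twist": 0},
])

```text
t: 7.65
ee_pos: [0.5942, 0.11, 0.0137]
orientation: [0.864, 0.504, -0.0, -0.0]
force: [-0.4, -0.0, -0.3]
width: 0.006
finger_force: 0.0
```

Call:
servo_tool([
  {"gripper": 0, "xyz": [0, 0, 0.003], "twist": 0},
  {"gripper": 0, "xyz": [0, 0, 0], "twist": 0},
])

```text
t: 7.85
ee_pos: [0.5942, 0.11, 0.0122]
orientation: [0.864, 0.504, -0.0, -0.0]
force: [-0.3, -1.1, -0.7]
width: 0.007
finger_force: 0.0
```

Call:
servo_tool([
  {"gripper": 0, "xyz": [0, 0, 0.003], "twist": 0},
  {"gripper": 0, "xyz": [0, 0, 0], "twist": 0},
])

```text
t: 8.05
ee_pos: [0.5942, 0.11, 0.0107]
orientation: [0.864, 0.504, -0.0, -0.0]
force: [-0.2, -1.1, 0.0]
width: 0.003
finger_force: 0.0
```

Call:
servo_tool([
  {"gripper": 0, "xyz": [0, 0, 0.003], "twist": 0},
  {"gripper": 0, "xyz": [0, 0, 0], "twist": 0},
])

```text
t: 8.25
ee_pos: [0.5942, 0.11, 0.0092]
orientation: [0.864, 0.504, -0.0, -0.0]
force: [0.7, 0.6, 0.7]
width: 0.001
finger_force: 0.0
```

Run:
```python
from h import *
where();a=env.camera('side');R,p=where();w=env.camera('wrist')
A=cv2.resize(a[130:330,140:400],(780,600))
B=cv2.resize(w[150:460,80:560],(464,300))
out=np.zeros((600,800,3),np.uint8);out[:300,:390]=cv2.resize(A,(390,300));out[300:,:464]=B
cv2.imwrite('pics/s6.png',out[:,:,::-1])
```

```text
t8.25 case xyz mm [-97.9   8.8   9.2] F [-0.9  0.3  0.7] w0.00 toolyaw 60.52
t8.30 case xyz mm [-97.9   8.9   9.3] F [ 0.1  0.7 -0.6] w0.00 toolyaw 60.52
```

View pics/s6.png

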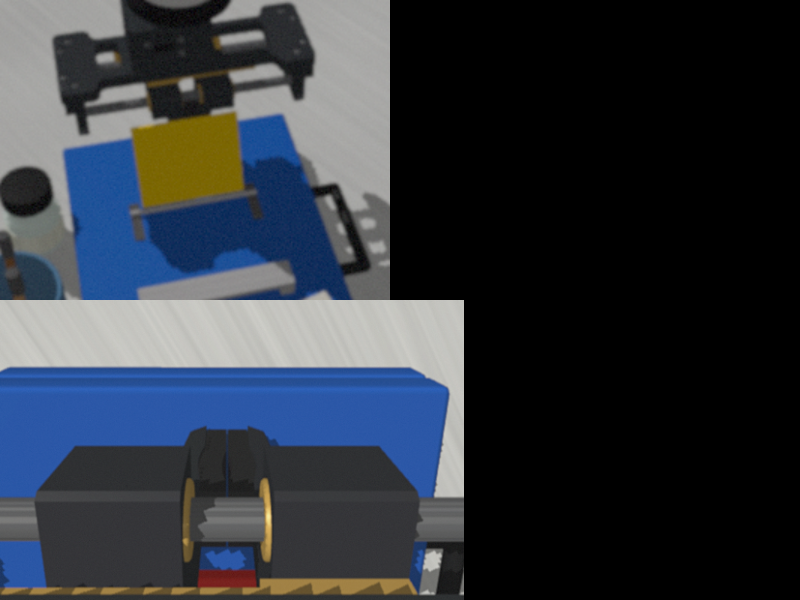

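The side view shows the tips hidden behind the tab and everything else undisturbed. In the wrist view the tips and their shadow nearly meet on the lid, with the red rib just visible at (228,578). I'll keep feeling for contact.

Call:
servo_tool([
  {"gripper": 0, "xyz": [0, 0, 0.003], "twist": 0},
  {"gripper": 0, "xyz": [0, 0, 0], "twist": 0},
])

```text
t: 8.55
ee_pos: [0.5942, 0.11, 0.0077]
orientation: [0.864, 0.504, -0.0, -0.0]
force: [-0.5, 0.3, -0.3]
width: 0.007
finger_force: 0.0
```

Call:
servo_tool([
  {"gripper": 0, "xyz": [0, 0, 0.003], "twist": 0},
  {"gripper": 0, "xyz": [0, 0, 0], "twist": 0},
])

```text
t: 8.75
ee_pos: [0.5943, 0.11, 0.0062]
orientation: [0.864, 0.504, -0.0, -0.0]
force: [-0.3, -0.2, -0.1]
width: 0.005
finger_force: 0.0
```

Call:
servo_tool([
  {"gripper": 0, "xyz": [0, 0, 0.003], "twist": 0},
  {"gripper": 0, "xyz": [0, 0, 0], "twist": 0},
])

```text
t: 8.95
ee_pos: [0.5944, 0.11, 0.0061]
orientation: [0.864, 0.504, -0.0, -0.0]
force: [-3.2, -0.0, 7.1]
width: 0.003
finger_force: 3.9
```

Contact came at a reported z of 6 mm, on the lid at 36 mm, so the real tip is 30 mm above the reported TCP and stiffness is about 5 N/mm. Next I raise the tip to 90 mm (reported 60) and push the tab upright.

Call:
servo_tool([
  {"gripper": 0, "xyz": [0, 0, -0.04], "twist": 0},
  {"gripper": 0, "xyz": [0, 0, -0.04], "twist": 0},
  {"gripper": 0, "xyz": [0, 0, -0.03], "twist": 0},
  {"gripper": 0, "xyz": [0, 0, 0], "twist": 0},
  {"gripper": 0, "xyz": [-0.02, 0, 0], "twist": 0},
  {"gripper": 0, "xyz": [-0.02, 0, 0], "twist": 0},
  {"gripper": 0, "xyz": [-0.01, 0, 0], "twist": 0},
  {"gripper": 0, "xyz": [0, 0, 0], "twist": 0},
])

```text
t: 9.75
ee_pos: [0.5806, 0.0872, 0.0589]
orientation: [0.864, 0.503, -0.001, -0.0]
force: [-0.3, 0.2, 0.1]
width: 0.005
finger_force: 0.0
```

Call:
servo_tool([
  {"gripper": 0, "xyz": [-0.015, 0, 0], "twist": 0},
  {"gripper": 0, "xyz": [-0.015, 0, 0], "twist": 0},
  {"gripper": 0, "xyz": [-0.012, 0, 0], "twist": 0},
  {"gripper": 0, "xyz": [-0.012, 0, 0], "twist": 0},
  {"gripper": 0, "xyz": [0, 0, 0], "twist": 0},
  {"gripper": 0, "xyz": [0, 0, 0], "twist": 0},
])

```text
t: 10.35
ee_pos: [0.5686, 0.0645, 0.0599]
orientation: [0.864, 0.504, -0.0, -0.0]
force: [-0.4, 0.2, -0.4]
width: 0.006
finger_force: 0.0
```

Run:
```python
from h import *
where();a=env.camera('side')
cv2.imwrite('pics/s7.png',cv2.resize(a[130:330,140:400],(780,600))[:,:,::-1])
```

```text
t10.35 case xyz mm [-45.7   8.9  59.9] F [ 0.  -0.5 -0.4] w0.01 toolyaw 60.5
```

View pics/s7.png

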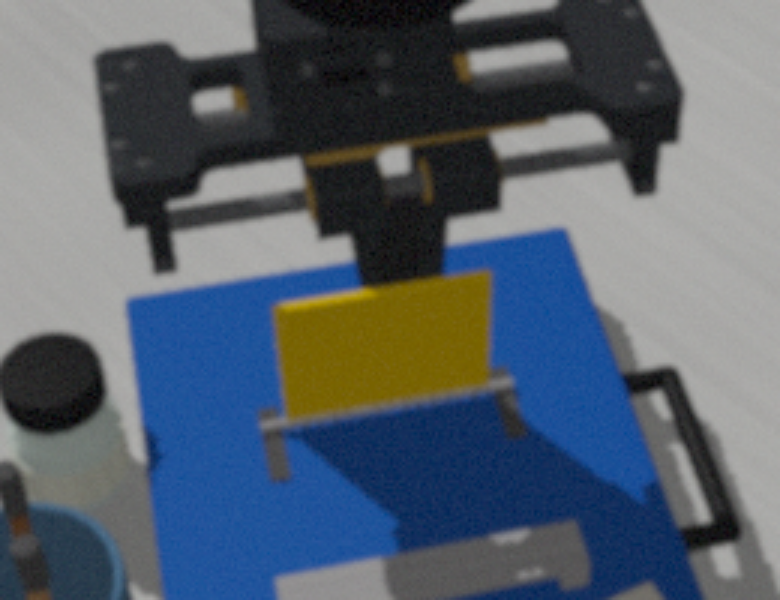

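The side view shows the tab upright with its top edge at about (268,226) in the full image, tips behind it and the case unmoved. I'll continue along the arc.

Call:
servo_tool([
  {"gripper": 0, "xyz": [-0.022, 0, -0.004], "twist": 0},
  {"gripper": 0, "xyz": [-0.022, 0, -0.002], "twist": 0},
  {"gripper": 0, "xyz": [-0.022, 0, 0.004], "twist": 0},
  {"gripper": 0, "xyz": [-0.022, 0, 0.01], "twist": 0},
  {"gripper": 0, "xyz": [0, 0, 0], "twist": 0},
  {"gripper": 0, "xyz": [0, 0, 0], "twist": 0},
])

```text
t: 11.0
ee_pos: [0.5465, 0.0259, 0.0555]
orientation: [0.864, 0.503, -0.0, -0.0]
force: [0.5, 0.5, -0.2]
width: 0.0
finger_force: 0.0
```

Call:
servo_tool([
  {"gripper": 0, "xyz": [-0.012, 0, 0.014], "twist": 0},
  {"gripper": 0, "xyz": [-0.012, 0, 0.015], "twist": 0},
  {"gripper": 0, "xyz": [-0.006, 0, 0.012], "twist": 0},
  {"gripper": 0, "xyz": [-0.005, 0, 0.012], "twist": 0},
  {"gripper": 0, "xyz": [-0.003, 0, 0.014], "twist": 0},
  {"gripper": 0, "xyz": [-0.003, 0, 0.01], "twist": 0},
  {"gripper": 0, "xyz": [0, 0, 0], "twist": 0},
])

```text
t: 11.7
ee_pos: [0.536, 0.0085, 0.0163]
orientation: [0.864, 0.504, -0.001, -0.001]
force: [-0.1, 1.1, -0.2]
width: 0.007
finger_force: 0.0
```

Run:
```python
from h import *
where()
```

```text
t11.70 case xyz mm [19.1  7.9 16.3] F [-0.9 -0.6 -0.2] w0.01 toolyaw 60.52
```

Call:
servo_tool([
  {"gripper": 0, "xyz": [0, 0, 0.004], "twist": 0},
  {"gripper": 0, "xyz": [0, 0, 0.004], "twist": 0},
  {"gripper": 0, "xyz": [0, 0, 0], "twist": 0},
  {"gripper": 0, "xyz": [0, 0, 0], "twist": 0},
])

```text
t: 12.1
ee_pos: [0.5372, 0.0086, 0.0136]
orientation: [0.864, 0.504, 0.0, 0.0]
force: [0.1, -0.2, -0.1]
width: 0.005
finger_force: 0.0
```

Call:
servo_tool([
  {"gripper": 0, "xyz": [0, 0, 0.003], "twist": 0},
  {"gripper": 0, "xyz": [0, 0, 0], "twist": 0},
])

```text
t: 12.3
ee_pos: [0.537, 0.0086, 0.0119]
orientation: [0.864, 0.504, 0.0, 0.0]
force: [0.7, 0.8, -0.5]
width: 0.008
finger_force: 0.0
```

Call:
servo_tool([
  {"gripper": 0, "xyz": [0, 0, 0.003], "twist": 0},
  {"gripper": 0, "xyz": [0, 0, 0], "twist": 0},
])

```text
t: 12.5
ee_pos: [0.5373, 0.0085, 0.011]
orientation: [0.864, 0.504, 0.0, 0.0]
force: [-1.8, -0.4, 5.1]
width: 0.001
finger_force: 2.5
```

Call:
servo_tool([
  {"gripper": 0, "xyz": [0, 0, 0.002], "twist": 0},
  {"gripper": 0, "xyz": [0, 0, 0], "twist": 0},
])

```text
t: 12.7
ee_pos: [0.5374, 0.0085, 0.0106]
orientation: [0.864, 0.504, 0.0, 0.0]
force: [-3.1, 0.3, 8.4]
width: 0.006
finger_force: 4.2
```

Run:
```python
from h import *
where()
```

```text
t12.70 case xyz mm [18.4  9.1 10.6] F [ 1.3 -2.9  8.4] w0.01 toolyaw 60.53
```

The tab is flat: contact at tip height 41 mm matches its upper face. Next I lift over the rib, come down behind it and push.

Call:
servo_tool([
  {"gripper": 0, "xyz": [0, 0, -0.02], "twist": 0},
  {"gripper": 0, "xyz": [0, 0, -0.02], "twist": 0},
  {"gripper": 0, "xyz": [0, 0, -0.02], "twist": 0},
  {"gripper": 0, "xyz": [0, 0, 0], "twist": 0},
  {"gripper": 0, "xyz": [0.026, 0, 0], "twist": 0},
  {"gripper": 0, "xyz": [0.026, 0, 0], "twist": 0},
  {"gripper": 0, "xyz": [0.025, 0, 0], "twist": 0},
  {"gripper": 0, "xyz": [0, 0, 0], "twist": 0},
])

```text
t: 13.5
ee_pos: [0.5569, 0.0439, 0.0391]
orientation: [0.863, 0.505, 0.0, -0.0]
force: [-0.5, -0.2, -0.1]
width: 0.002
finger_force: 0.0
```

Call:
servo_tool([
  {"gripper": 0, "xyz": [0, 0, 0], "twist": 0},
  {"gripper": 0, "xyz": [0, 0, 0.015], "twist": 0},
  {"gripper": 0, "xyz": [0, 0, 0.015], "twist": 0},
  {"gripper": 0, "xyz": [0, 0, 0.01], "twist": 0},
  {"gripper": 0, "xyz": [0, 0, 0], "twist": 0},
  {"gripper": 0, "xyz": [0, 0, 0], "twist": 0},
])

```text
t: 14.1
ee_pos: [0.5556, 0.0419, 0.019]
orientation: [0.864, 0.504, -0.0, -0.0]
force: [0.4, 0.6, 0.5]
width: 0.005
finger_force: 0.0
```

Run:
```python
from h import *
where()
```

```text
t14.10 case xyz mm [-19.6   8.6  19. ] F [-0.7  0.   0.5] w0.01 toolyaw 60.51
```

Call:
servo_tool([
  {"gripper": 0, "xyz": [0, 0, 0.004], "twist": 0},
  {"gripper": 0, "xyz": [-0.006, 0, 0], "twist": 0},
  {"gripper": 0, "xyz": [-0.006, 0, 0], "twist": 0},
  {"gripper": 0, "xyz": [-0.004, 0, 0], "twist": 0},
  {"gripper": 0, "xyz": [0, 0, 0], "twist": 0},
])

```text
t: 14.6
ee_pos: [0.5523, 0.0353, 0.0176]
orientation: [0.864, 0.504, 0.001, 0.0]
force: [2.4, 4.5, -2.1]
width: 0.005
finger_force: 2.0
```

Call:
servo_tool([
  {"gripper": 0, "xyz": [-0.004, 0, 0], "twist": 0},
  {"gripper": 0, "xyz": [-0.004, 0, 0], "twist": 0},
  {"gripper": 0, "xyz": [-0.004, 0, 0], "twist": 0},
  {"gripper": 0, "xyz": [0, 0, 0], "twist": 0},
])

```text
t: 15.0
ee_pos: [0.5491, 0.0296, 0.0175]
orientation: [0.864, 0.504, 0.0, 0.0]
force: [2.5, 2.7, -1.6]
width: 0.001
finger_force: 1.8
```

Run:
```python
from h import *
where()
```

```text
t15.00 case xyz mm [-5.7  8.9 17.5] F [-3.6  0.8 -1.6] w0.00 toolyaw 60.52
```

Call:
servo_tool([
  {"gripper": 0, "xyz": [-0.004, 0, 0], "twist": 0},
  {"gripper": 0, "xyz": [-0.004, 0, 0], "twist": 0},
  {"gripper": 0, "xyz": [-0.004, 0, 0], "twist": 0},
  {"gripper": 0, "xyz": [-0.004, 0, 0], "twist": 0},
  {"gripper": 0, "xyz": [0, 0, 0], "twist": 0},
])

```text
t: 15.5
ee_pos: [0.5454, 0.0231, 0.0175]
orientation: [0.864, 0.504, 0.001, -0.0]
force: [4.5, 5.3, -1.6]
width: 0.007
finger_force: 3.0
```

Call:
servo_tool([
  {"gripper": 0, "xyz": [-0.003, 0, 0], "twist": 0},
  {"gripper": 0, "xyz": [-0.003, 0, 0], "twist": 0},
  {"gripper": 0, "xyz": [0, 0, 0], "twist": 0},
])

```text
t: 15.8
ee_pos: [0.5447, 0.0217, 0.0176]
orientation: [0.864, 0.503, 0.002, -0.0]
force: [6.0, 9.6, -4.3]
width: 0.004
finger_force: 5.4
```

Run:
```python
from h import *
where()
```

```text
t15.80 case xyz mm [ 3.3  9.  17.6] F [-11.3   0.5  -4.3] w0.00 toolyaw 60.46
```

Force rose to 11 N at the expected end of travel. I'll back off, lift clear and inspect.

Call:
servo_tool([
  {"gripper": 0, "xyz": [0.01, 0, 0], "twist": 0},
  {"gripper": 0, "xyz": [0.01, 0, 0], "twist": 0},
  {"gripper": 0, "xyz": [0, 0, -0.04], "twist": 0},
  {"gripper": 0, "xyz": [0, 0, -0.08], "twist": 0},
  {"gripper": 0, "xyz": [0, 0, -0.08], "twist": 0},
  {"gripper": 0, "xyz": [0.09, 0, -0.04], "twist": 0},
  {"gripper": 0, "xyz": [0.09, 0, 0], "twist": 0},
  {"gripper": 0, "xyz": [0.09, 0, 0], "twist": 0},
])

```text
t: 16.6
ee_pos: [0.6162, 0.1469, 0.1392]
orientation: [0.864, 0.503, 0.001, 0.001]
force: [0.3, -0.2, -0.4]
width: 0.002
finger_force: 0.0
```

Call:
servo_tool([
  {"gripper": 0, "xyz": [0.09, 0, 0], "twist": 0},
  {"gripper": 0, "xyz": [0.04, 0, 0], "twist": 0},
  {"gripper": 0, "xyz": [0, 0, 0], "twist": 0},
  {"gripper": 0, "xyz": [0, 0, 0], "twist": 0},
])

```text
t: 17.0
ee_pos: [0.6462, 0.2025, 0.1366]
orientation: [0.864, 0.504, -0.001, 0.0]
force: [-0.3, -0.7, -0.0]
width: 0.006
finger_force: 0.0
```

Run:
```python
from h import *
where();a=env.camera('side');b=env.camera('top')
out=np.zeros((600,800,3),np.uint8)
out[:,:400]=cv2.resize(a[190:390,200:400][:,:],(400,400)).repeat(1,0)[0:600].__class__(0) if 0 else np.vstack([cv2.resize(a[230:370,200:360],(400,350)),np.zeros((250,400,3),np.uint8)])
out[:400,400:]=cv2.resize(b[230:370,250:390],(400,400))
cv2.imwrite('pics/end.png',out[:,:,::-1])
def W(x,y,z):return C+EX*x+EY*y+[0,0,z]
def S(p):u,v=proj('side',p);return round((u-200)*2.5),round((v-230)*2.5)
def T(p):u,v=proj('top',p);return round(400+(u-250)*400/140),round((v-230)*400/140)
for t in(0,.006,.015,.02):
    print(t,'rib top rear edge side',S(W(-.005+t,.03,.0565)),S(W(-.005+t,-.03,.0565)),'top',T(W(-.005+t,.03,.0565)),T(W(-.005+t,-.03,.0565)))
print('lip near top',S(W(.043,.055,.049)),S(W(.043,-.055,.049)),T(W(.043,.055,.049)),T(W(.043,-.055,.049)))
```

```text
t17.00 case xyz mm [-204.1    8.9  136.6] F [ 0.8  0.1 -0. ] w0.01 toolyaw 60.58
0 rib top rear edge side (247, 105) (114, 129) top (639, 122) (574, 238)
0.006 rib top rear edge side (250, 115) (117, 140) top (650, 129) (586, 245)
0.015 rib top rear edge side (254, 131) (120, 156) top (668, 138) (603, 255)
0.02 rib top rear edge side (257, 139) (122, 165) top (677, 144) (613, 260)
lip near top (328, 189) (76, 238) (757, 128) (640, 341)
```

View pics/end.png

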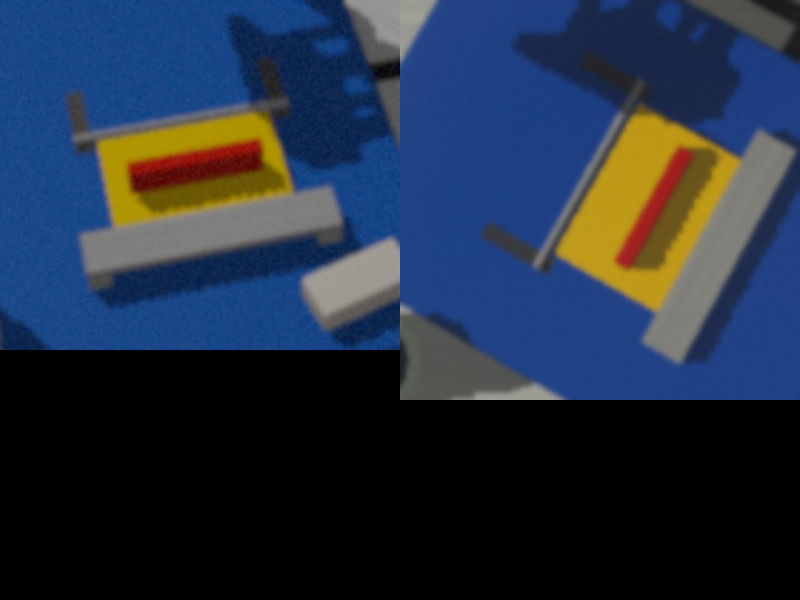

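The picture shows the tab flat with its edge under the lip. The rib's rear edge, (680,148) to (616,265), matches the prediction for a 20 mm slide, and the lip, case and eraser are in place.

```bash
python3 -c "
from cell import env
print(env.close_job())"
```

```text
the job is handed in; nothing more can be done
None
```

I folded the tab flat, slid it about 20 mm home under the lip and handed the job in at 17 s; the final picture shows the case and eraser unmoved and the arm clear, but the hand-in returned no verdict.

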